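Put the matching bangle back in the drawer

TASK

One of the three glass bangles hanging on the hook rack is the same size as the two standing in the drawer of the wooden jewellery chest. Pull the drawer well open, lift that bangle up and off its hook, stand it on edge in the empty slot in front of the two, setting it down rather than letting it drop, and shut the drawer fully again. Leave the other bangles and the things around as they are.

Things in the scene. Friction and masses are not known exactly. Their poses are not given: they have to be found in the camera images.
- bangle_medium: Green glass bangle: flat-sided ring, 68 mm outer and 56 mm inner diameter, 10 mm wide along its bore (glass 6 mm thick radially), about 30 g. Origin at the ring's centre, x axis along the bore. It hangs upright from one of the three hooks (which one varies), the inside of its top resting on the hook wire, bore along the wire.
- bangle_small: Green glass bangle hanging on another hook, 56 mm outer and 44 mm inner diameter, 10 mm wide. Origin and axes as bangle_medium. To be left hanging.
- bangle_large: Green glass bangle hanging on another hook, 80 mm outer and 68 mm inner diameter, 10 mm wide. Origin and axes as bangle_medium. To be left hanging.
- kept_front: Green glass bangle of 68 mm outer, 56 mm inner diameter, 10 mm wide, standing on edge in the drawer, 46 mm behind the empty slot (towards the drawer's back). Origin at the ring's centre. To be left in place.
- kept_rear: Its twin, standing 23 mm behind kept_front.
- rack: Dark wooden hook rack, fixed. Origin under the base at table height, z up; the three hooks, at y = -88, 0 and +88 mm, point along its -x axis. Base 120 x 300 mm, 12 mm high; end posts at y = -140 and 140 mm; crossbar's front face at x = 38 mm, its top at z = 172 mm. The bangles hang near x = 0. Nothing stands above the hooks.
- hook (a point): Wire centre of the middle hook where its bangle hangs (rack x = 0, y = 0, z = 157 mm); axes as the rack's. All three hooks are alike: brass wire 6 mm thick, level from the crossbar (38 mm behind) to 30 mm in front of this point, then turned up 14 mm, the end 36 mm in front of this point, its top 17 mm above it. A bangle must rise at least 17 mm to pass over the end.
- chest: Brown wooden jewellery chest, fixed, 190 mm deep (x), 250 mm wide (y), 115 mm high, with one drawer in its front, the side towards -x. Origin at the centre of its underside. The drawer slides out along the chest's -x axis. The empty slot is 52 mm behind the chest's front face when the drawer is shut, and 52 mm to the +y side of the middle.
- drawer (a joint): How far the drawer is pulled out, in m: 0 shut (as it starts), 0.13 at its stop. It moves stiffly, with about 2 N of friction, and stays where it is left.
- handle (a point): Middle of the drawer's bar handle, which moves with the drawer: a level steel bar 10 mm thick and 90 mm long along the chest's y axis, 38 mm in front of the drawer's face and 27 mm below the chest's top (88 mm above the table). Axes as the chest's.
- slot (a point): Centre of the floor of the empty slot in the drawer, moving with it; axes as the chest's (x to the drawer's back, z up). The slot runs along y between round-topped wooden ribs 20 mm high, 13 mm apart; chocks 10 mm high, 24 mm to either side, cradle the bangle, whose bore is then along x and its centre 35 mm above this point. The drawer front's inner face is 40 mm in front of it, 81 mm high.
- mirror: Folded white plastic mirror, 95 x 82 x 15.5 mm, lying in the other half of the drawer, beside the slots. Origin at the centre of its underside.
- tin: Round aluminium hairpin tin with screw lid, 73 mm across, 40 mm high, on top of the chest towards the back. Origin at the centre of its underside.
- brush: Black plastic hairbrush lying on its back near the robot, about 215 mm long, 58 mm wide, 30 mm high. Origin near its middle, on the underside; handle towards its -x.
- oil: Amber bottle of hair oil, 46 mm across, 120 mm high, standing beyond the rack. Origin at the centre of its underside.
There are look-alikes about, which are no part of the job. What is shaped like the bangle_medium but black is not meant.

How it is judged:
By the outcome, as a careful person would: the job done as asked, in the order asked, and still so for the second after the job is handed in, with the robot touching nothing.
It also fails if it takes over 66 s, if anything falls off the work surface, if the arm or the gripper's body presses on something with over 40 N, if the wrist force passes 120 N, or if a joint passes its speed limit or range.

ROBOT

A 6-joint arm with a two-finger parallel gripper is mounted at the origin on the work surface. World frame = base frame: x ahead of the robot, y to its left, z up, the work surface at z = 0. Lengths are in m, angles in degrees, forces in N, time in s.
With the tool pointing down it reaches from about 0.4 to 0.925 m from the base axis. Payload 3.4 kg.
Tool frame: the origin (TCP) lies on the mounting face of the last link; the fingertips stand 173 mm ahead of it and the grasp point (between the pads) lies ctrl.grip_depth ahead of it (ctrl.grip_depth is the distance from the TCP to the grasp point, in m); z points along the fingers, y is the direction in which the jaws open and shut (so a half turn about z gives the same grasp; the last joint's range is limited). The gripper opens to 85 mm and grips with 20 to 120 N. Pads are 22 mm wide; open, the fingers measure 114 mm over their backs; the gripper's body (76 mm by 85 mm) begins 54 mm behind the grasp point. The pads swing forward as they close: fully open they stand 13 mm farther back than shut.
Start: joints at [61.965, 17.578, 86.31, -0, 76.112, -4.211], TCP at [0.232, 0.526, 0.405] pointing down, gripper open.
Joint ranges: [-179.03, 179.03], [-60, 130.46], [8.19, 133.38], [-81.62, 261.62], [5.75, 156.47], [-153.77, 153.77]. Speed limits (degrees/s): [147.25, 147.25, 180, 180, 180, 180].

INTERFACE

Orientations are given as a 3x3 rotation matrix whose columns are the frame's x, y, z axes.
In Python, from cell import ctrl, viewer, finish_job gives the robot as it stands.
- The arm moves only by the shell command python3 -m inch 'ROWS' [OPENING] [FORCE]. ROWS is JSON, a list that holds one entry, the list of rows, each a list of 4 numbers: the shift along the tool's x, y, z in m, then the turn about the tool's z in degrees. In form: [[[dx, dy, dz, roll], ...]]. A call has 1 to 20 rows; each row shifts and turns the commanded pose from where the row before left it, along the tool's axes as they then stand; what a row does not reach is not made up. A row lasts 1/8 s, in which the tool goes at most 62.5 mm and 10.7 degrees, less where a joint would pass 70% of its speed; a pose out of reach is approached as far as the arm can. A call is refused whole if a number of a shift passes 0.0625 or a number of a turn 10.7, either way. A call with a gripper value outside its range is refused whole. OPENING is the finger opening in m, from 0 to 0.0854, set as the call begins (- or left out, the last holds). The fingers move at their own pace and stop on an object; FORCE is the grip in N (left out, the last holds). Time passes only in rows, so rows that do not move let the fingers close. It gives the time, the measured TCP pose, the force and the opening at its end, in the units of the state.
- ctrl.sense(): the state, without advancing time (a new reading comes with each control period).
- viewer.grab_frame(name): name is "scene" or "top" or "wrist"; returns the picture (384x512x3 uint8, red, green, blue); there is no depth.
- viewer.camera_model(name): a dict with "fx", "fy", "cx", "cy" (pixels), "extrinsics" (4x4, takes a point from camera to world coordinates); the wrist camera has in their place "hand_eye" (4x4, takes a point from camera to tool coordinates, whose origin is the TCP and whose axes are the flange's). Camera axes: x right, y up, looking along -z (the intrinsics and any distortion apply to the point x, -y, -z); pixel columns grow to the right and rows downward; lengths in m; the calibration is good to about 2 mm. A picture is of the moment at which its call begins: read the wrist's pose just before it. camera_model takes no time and is no camera call.
- finish_job(): hands the job in, once; it reports no verdict.
The state is a dict: "time_s": time; "joint_positions": joint angles; "joint_velocities": joint speeds; "joint_torque": joint torques, N m; "tool_pos": TCP position; "tool_rot": TCP orientation; "contact_force": force on the tool from outside, world axes, zero at the start; "ft_torque": the same for the moment, N m; "gripper_width": finger opening in m.
Only numpy, scipy, OpenCV 4.12 (cv2) and the standard library are available. Lean on these libraries where they do the work, as an engineer would, in place of code of your own. Each camera call takes 0.05 s, during which the arm holds its last target. There are 200 camera calls.

## Working session

There is one attempt and no reset: what is moved stays moved. The work goes in short steps, Python scripts to look and compute and a shell command to move; the robot and the scene stay as the last step left them, time stands still between calls to the robot, and variables do not carry over. Pictures are saved under pics/ and viewed, about 8 in all and at most 12, crops included, and the job is handed in when it is done.

```bash
mkdir -p pics; ls; python3 - <<'E'
from cell import ctrl, viewer
import cv2, numpy as np
print(ctrl.sense(), ctrl.grip_depth)
for n in ("scene","top"):
    f=viewer.grab_frame(n); cv2.imwrite(f"pics/{n}0.png",f[:,:,::-1]); m=viewer.camera_model(n); print(n,m)
a=[cv2.imread(f"pics/{n}0.png") for n in ("scene","top")]
print(viewer.camera_model("wrist"))
E
```

```text
pics
{'time_s': 0.0, 'joint_positions': array([ 6.19644768e+01,  1.76234728e+01,  8.63832315e+01, -1.55196587e-04,
        7.61130718e+01, -4.21113351e+00]), 'joint_velocities': array([-0.02002011, -0.00636427, -0.08641193,  0.07602512, -0.10288645,
       -0.01147357]), 'joint_torque': array([-8.60683667e-04, -4.57557392e+01, -2.51913124e+01,  2.57533242e-05,
        1.31184250e-02, -4.10696458e-06]), 'tool_pos': array([0.23212217, 0.52568863, 0.4037729 ]), 'tool_rot': array([[-9.14787993e-01,  4.03933121e-01, -9.80246140e-04],
       [ 4.03934282e-01,  9.14786143e-01, -1.84641513e-03],
       [ 1.50887360e-04, -2.08503341e-03, -9.99997815e-01]]), 'contact_force': array([ 0.20471361,  0.7169814 , -0.51110014]), 'ft_torque': array([-0.00903213, -0.02327454,  0.02150682]), 'gripper_width': 0.0854399898110964} 0.1547
scene {'fx': 424.66813607477576, 'fy': 424.66813607477576, 'cx': 255.5375900443786, 'cy': 187.2969700816071, 'extrinsics': array([[ 0.67929423, -0.48392127,  0.55170603,  1.068519  ],
       [ 0.73376024,  0.43510677, -0.52180266, -0.46156019],
       [ 0.01246038,  0.7592
[... 313 characters left out ...]
777778e-01, -1.61810005e-02,  1.35118503e-02,
        -2.00395494e-04],
       [ 1.21246053e-02,  8.29594150e-02,  9.96479167e-01,
         1.14966877e+00],
       [ 0.00000000e+00,  0.00000000e+00,  0.00000000e+00,
         1.00000000e+00]])}
{'fx': 335.1687076916731, 'fy': 335.1687076916731, 'cx': 258.75326557834904, 'cy': 191.09414815140678, 'hand_eye': array([[ 1.65182906e-04,  9.53264389e-01,  3.02137350e-01,
         7.76738333e-02],
       [ 9.99999969e-01, -2.14101152e-04,  1.28789450e-04,
        -7.15933229e-04],
       [ 1.87458351e-04,  3.02137319e-01, -9.53264394e-01,
         3.21393931e-02],
       [ 0.00000000e+00,  0.00000000e+00,  0.00000000e+00,
         1.00000000e+00]])}
```

View pics/scene0.png

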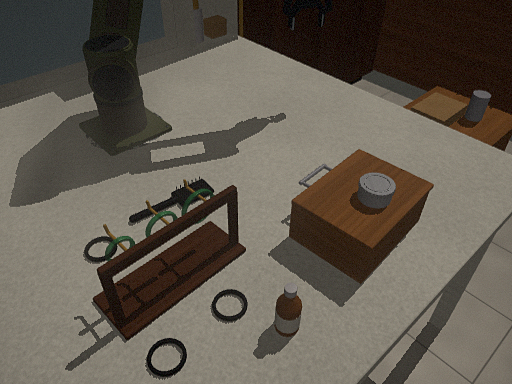

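View pics/top0.png

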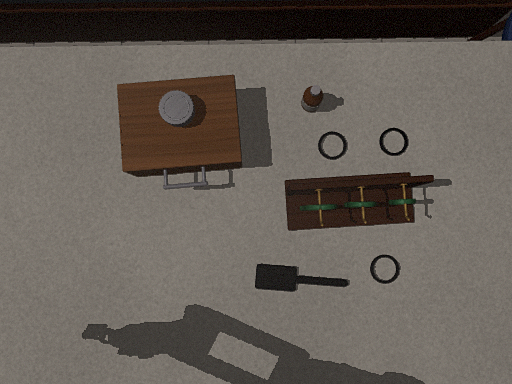

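The top view has image up = +x and left = +y. The chest is at about (180,125), with its handle at (186,183). The rack is at (350,200), with green bangles near (318,207), (362,204) and (403,202). The black rings at (333,145), (394,141) and (385,268) are decoys. Next I'll measure the green rings, chest and rack.

```bash
cat > h.py <<'E'
import numpy as np, cv2
from cell import ctrl, viewer
def model(n,s=None):
    m=viewer.camera_model(n)
    if n=="wrist":
        T=np.eye(4); T[:3,:3]=s["tool_rot"]; T[:3,3]=s["tool_pos"]; E=T@m["hand_eye"]
    else: E=m["extrinsics"]
    return m,E
def ray(n,u,v,s=None):
    m,E=model(n,s); d=np.array([(u-m["cx"])/m["fx"],-(v-m["cy"])/m["fy"],-1.])
    return E[:3,3],E[:3,:3]@d
def onz(n,u,v,z,s=None):
    o,d=ray(n,u,v,s); return o+d*(z-o[2])/d[2]
def pix(n,p,s=None):
    m,E=model(n,s); q=np.linalg.inv(E)@np.append(p,1); return m["cx"]-m["fx"]*q[0]/q[2], m["cy"]+m["fy"]*q[1]/q[2]
def grab(n,f):
    s=ctrl.sense(); im=viewer.grab_frame(n)[:,:,::-1].copy(); cv2.imwrite(f"pics/{f}.png",im); return s,im
def green(im):
    h=cv2.cvtColor(im,cv2.COLOR_BGR2HSV); return cv2.inRange(h,(55,70,30),(95,255,255))
def crop(f,out,x0,y0,w,h,k):
    im=cv2.imread(f"pics/{f}.png")[y0:y0+h,x0:x0+w]; cv2.imwrite(f"pics/{out}.png",cv2.resize(im,None,fx=k,fy=k,interpolation=cv2.INTER_CUBIC))
E
python3 - <<'E'
from h import *
for n in("top","scene"):
    im=cv2.imread(f"pics/{n}0.png"); g=green(im)
    N,L,S,C=cv2.connectedComponentsWithStats(g)
    for i in range(1,N):
        if S[i,4]>8: 
            print(n,S[i],C[i])
            if n=="top":
                x,y,w,h=S[i,:4]; print(onz(n,x-.5,y+h/2-.5,.132),onz(n,x+w-.5,y+h/2-.5,.132))
im=cv2.imread("pics/top0.png"); h=cv2.cvtColor(im,cv2.COLOR_BGR2HSV)
m=cv2.inRange(h,(3,100,60),(18,255,255)); m[:60]=0;m[:,260:]=0
c=max(cv2.findContours(m,0,2)[0],key=cv2.contourArea); print(cv2.minAreaRect(c)); q=cv2.approxPolyDP(cv2.convexHull(c),5,True)[:,0]
for p in q: print(p,onz("top",*p,.115))
a=cv2.resize(im[60:240,110:250],None,fx=3,fy=3,interpolation=2); b=cv2.resize(im[165:235,270:440],None,fx=4,fy=4,interpolation=2)
o=np.zeros((a.shape[0],0,3),np.uint8)
W=max(a.shape[1],b.shape[1]); o=np.zeros((600,800,3),np.uint8)
a=cv2.resize(im[60:200,110:250],None,fx=2.2,fy=2.2); o[:a.shape[0],:a.shape[1]]=a; o[310:310+b.shape[0],:b.shape[1]]=b
s=cv2.imread("pics/scene0.png")[170:290,70:250]; s=cv2.resize(s,None,fx=2.5,fy=2.5,interpolation=2); o[:s.shape[0],330:330+s.shape[1]]=s
cv2.imwrite("pics/c1.png",o)
E
```

```text
top [389 199  27   6 121] [401.91735537 201.19834711]
[ 0.54990891 -0.26765296  0.132     ] [ 0.54895282 -0.32500093  0.132     ]
top [344 201  32   6 140] [359.51428571 203.94285714]
[ 0.54727263 -0.17211867  0.132     ] [ 0.54613889 -0.23991766  0.132     ]
top [300 204  37   6 160] [318.2125 206.7875]
[ 0.54249989 -0.07893012  0.132     ] [ 0.54118652 -0.15711856  0.132     ]
scene [182 188  32  27 183] [194.10382514 197.98907104]
scene [146 211  31  26 179] [158.15642458 219.60893855]
scene [198 217   8   6  12] [201.16666667 219.58333333]
scene [105 236  30  22 163] [118.00613497 243.26380368]
scene [107 257   4   4  11] [108.36363636 258.54545455]
((178.03662109375, 122.67073059082031), (87.365966796875, 119.15902709960938), 85.03025817871094)
[233  75] [0.8334844  0.05904008 0.115     ]
[240 161] [0.64342847 0.04606561 0.115     ]
[123 171] [0.62571303 0.29752225 0.115     ]
[117  85] [0.8145756  0.31199901 0.115     ]
```

View pics/c1.png

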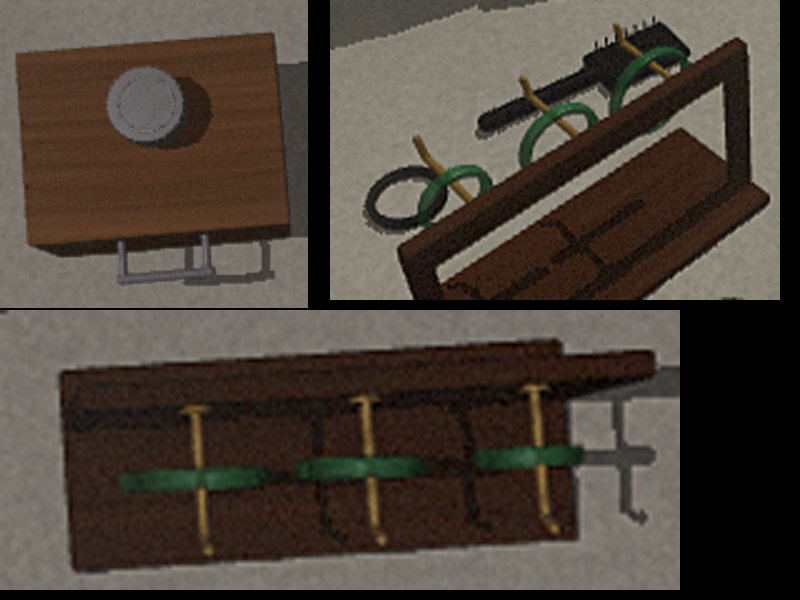

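The ring widths are 57.3, 67.8 and 78.2 mm at (403,202), (360,204) and (318,207). So the medium bangle is the **middle** one, at (0.547,-0.206). The closest look-alikes are the green rings on the outer hooks and the black rings on the table. The crop confirms green rings on brass hooks. The chest measures 190×252 mm with a yaw of about 4°.

I'll roll to the chest's axes first and work out the shift to the handle.

```bash
python3 -m inch '[[[0,0,0,10.4],[0,0,0,10.4],[0,0,0,10.4],[0,0,0,10.3],[0,0,0,10.3],[0,0,0,10.3],[0,0,0,0]]]' 0.085
cat >> h.py <<'E'
def to(x,y,z,gd=0.1547):
    "shift in tool axes taking the grasp point to x,y,z"
    s=ctrl.sense(); R=s["tool_rot"]; g=s["tool_pos"]+R[:,2]*gd
    return np.round(R.T@(np.array([x,y,z])-g),4), "yaw %.2f"%np.degrees(np.arctan2(R[1,1],R[0,1])), "grasp",g.round(4),"F",s["contact_force"].round(1),"t",s["time_s"],"w",s["gripper_width"]
E
python3 - <<'E'
from h import *
a,b=onz("top",165,187.3,.09),onz("top",206.8,183.2,.09); print(a,b,(a+b)/2,np.degrees(np.arctan2(-(a-b)[0],(a-b)[1])))
print(to(.597,.169,.088))
E
```

```text
time_s: 0.98
tool_pos: [0.2322, 0.5258, 0.4042]
tool_rot: [[-0.073, 0.997, -0.001], [0.997, 0.073, -0.001], [-0.001, -0.001, -1.0]]
contact_force: [-0.1, -0.1, -0.7]
gripper_width: 0.0849
[0.59112473 0.21252478 0.09      ] [0.59867805 0.12079304 0.09      ] [0.59490139 0.16665891 0.09      ] 4.707195703869374
(array([-0.3822,  0.338 ,  0.1617]), 'yaw 4.19', 'grasp', array([0.2321, 0.5257, 0.2495]), 'F', array([-0.1, -0.1, -0.7]), 't', 0.975, 'w', 0.08491769535549726)
```

```bash
python3 -m inch '[[[-0.042,0.037,0,0],[-0.042,0.037,0,0],[-0.042,0.037,0,0],[-0.042,0.037,0,0],[-0.042,0.037,0,0],[-0.042,0.037,0,0],[-0.042,0.037,0.01,0],[-0.044,0.038,0.02,0],[-0.044,0.038,0.02,0],[0,0,0,0],[0,0,0,0]]]' 0.03
python3 - <<'E'
from h import *
s,im=grab("wrist","w1"); R=s["tool_rot"]
print(to(.596,.168,.088))
for p in [(.596,.168,.088),(.5928,.213,.088),(.599,.123,.088)]: print(pix("wrist",p,s))
E
```

```text
time_s: 2.35
tool_pos: [0.5933, 0.1687, 0.3542]
tool_rot: [[-0.072, 0.997, -0.002], [0.997, 0.072, 0.0], [0.0, -0.002, -1.0]]
contact_force: [-0.5, 0.1, 0.6]
gripper_width: 0.0299
(array([-0.0017,  0.0031,  0.112 ]), 'yaw 4.18', 'grasp', array([0.5928, 0.1694, 0.2001]), 'F', array([-0.9,  0.1,  0.1]), 't', 2.4, 'w', 0.030004945516345187)
(np.float64(263.8764995477523), np.float64(195.74024960125755))
(np.float64(264.25573011256307), np.float64(134.13570318609334))
(np.float64(263.28002623687115), np.float64(250.8894065728934))
```

View pics/w1.png

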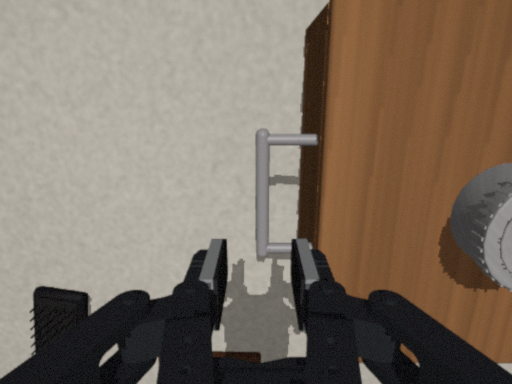

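The wrist view shows the handle bar at u=262, v=132–256, within 2 px of the prediction. The fingers are at u=225 and 300, so they straddle it. I'll descend, grip and then pull.

```bash
python3 -m inch '[[[-0.002,0.0025,0.02,0],[0,0,0.04,0],[0,0,0.035,0],[0,0,0.017,0],[0,0,0,0]]]' 0.03; python3 -m inch '[[[0,0,0,0],[0,0,0,0],[0,0,0,0],[0,0,0,0]]]' 0 40; python3 -m inch '[[[0,-0.005,0,0],[0,-0.012,0,0],[0,-0.015,0,0],[0,-0.015,0,0],[0,-0.015,0,0]]]'
python3 - <<'E'
from h import *
print(to(.596,.168,.088))
E
```

```text
time_s: 3.02
tool_pos: [0.5945, 0.1683, 0.2444]
tool_rot: [[-0.074, 0.997, -0.002], [0.997, 0.074, 0.0], [0.0, -0.002, -1.0]]
contact_force: [-4.5, 0.9, 3.9]
gripper_width: 0.0302
time_s: 3.52
tool_pos: [0.5954, 0.168, 0.2442]
tool_rot: [[-0.072, 0.997, -0.0], [0.997, 0.072, 0.001], [0.001, -0.0, -1.0]]
contact_force: [-2.9, 1.8, 7.0]
gripper_width: 0.0083
time_s: 4.15
tool_pos: [0.5347, 0.1635, 0.2442]
tool_rot: [[-0.071, 0.997, 0.005], [0.997, 0.071, 0.002], [0.002, 0.005, -1.0]]
contact_force: [2.3, 4.8, 7.1]
gripper_width: 0.0083
(array([-0.0001,  0.0607,  0.0018]), 'yaw 4.08', 'grasp', array([0.5355, 0.1638, 0.0895]), 'F', array([2.3, 4.8, 7.1]), 't', 4.15, 'w', 0.008336307886246364)
```

```bash
python3 -m inch '[[[0,-0.015,0,0],[0,-0.015,0,0],[0,-0.015,0,0],[0,-0.012,0,0],[0,-0.007,0,0],[0,-0.003,0,0],[0,0,0,0],[0,0,0,0]]]'
python3 -m inch '[[[0,0,0,0],[0,0,0,0],[0,0,0,0]]]' 0.03
python3 - <<'E'
from h import *
print(to(.596,.168,.088))
E
```

```text
time_s: 5.15
tool_pos: [0.4675, 0.1586, 0.2441]
tool_rot: [[-0.071, 0.997, 0.003], [0.997, 0.071, 0.002], [0.002, 0.003, -1.0]]
contact_force: [0.7, 5.1, 10.5]
gripper_width: 0.0083
time_s: 5.52
tool_pos: [0.4669, 0.1575, 0.2423]
tool_rot: [[-0.071, 0.997, -0.002], [0.997, 0.071, -0.001], [-0.001, -0.002, -1.0]]
contact_force: [0.8, 0.4, 0.3]
gripper_width: 0.0301
(array([ 0.0014,  0.1297, -0.0006]), 'yaw 4.08', 'grasp', array([0.4667, 0.1574, 0.0876]), 'F', array([0.8, 0.4, 0.3]), 't', 5.525, 'w', 0.03010055608703284)
```

```bash
python3 -m inch '[[[0,0,-0.03,0],[0,0,-0.055,0],[0,0,-0.055,0],[0,0,-0.03,0],[0,0,0,0],[0,0,0,0]]]' 0.024
python3 - <<'E'
from h import *
s,im=grab("wrist","w2")
# hook target: offset 20mm towards -y of rack
print(to(.5467,-.206,.158))
slot=(.5545,.2183)
for p in [(.5545,.2183,.025),(.5545,.2183,.06)]: print(pix("wrist",p,s))
E
```

```text
time_s: 6.28
tool_pos: [0.4669, 0.1575, 0.4116]
tool_rot: [[-0.071, 0.997, -0.002], [0.997, 0.071, -0.001], [-0.0, -0.002, -1.0]]
contact_force: [-0.1, -0.7, -0.5]
gripper_width: 0.0239
(array([-0.3681,  0.0547,  0.0984]), 'yaw 4.07', 'grasp', array([0.4663, 0.1574, 0.2564]), 'F', array([ 0.4, -0.1, -0.4]), 't', 6.325, 'w', 0.02403077454038335)
(np.float64(349.36036649284756), np.float64(107.59364482113203))
(np.float64(359.0215616233432), np.float64(110.03909039189534))
```

View pics/w2.png

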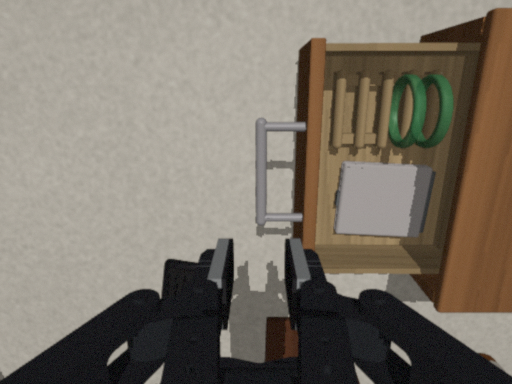

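The drawer is out about 128 mm. It shows three ribs at u=339, 362 and 386. The empty slot is at about (350,108), as predicted (349,108). The kept bangles are at (407,110) and (432,110), and the mirror is at (380,200). Now I'll move to the rack.

```bash
python3 -m inch '[[[-0.04,0.005,0,0.8],[-0.058,0.008,0,0.8],[-0.058,0.008,0,0],[-0.058,0.008,0,0],[-0.058,0.008,0,0],[-0.058,0.008,0,0],[-0.038,0.008,0,0],[-0.02,0.002,0,0],[0,0,0,0],[0,0,0,0]]]' 0.024
python3 - <<'E'
from h import *
s,im=grab("wrist","w3"); grab("top","top1")
print(to(.5475,-.226,.158))
for p in [(.5467,-.206,.166),(.5467,-.206,.16)]: print(pix("wrist",p,s))
E
```

```text
time_s: 7.58
tool_pos: [0.5407, -0.2257, 0.4121]
tool_rot: [[-0.044, 0.999, -0.002], [0.999, 0.044, 0.002], [0.002, -0.002, -1.0]]
contact_force: [0.1, -0.1, -1.0]
gripper_width: 0.0239
(array([-0.0011,  0.0067,  0.1   ]), 'yaw 2.57', 'grasp', array([ 0.5408, -0.2253,  0.258 ]), 'F', array([-0.2,  1.4,  0. ]), 't', 7.675, 'w', 0.024013513778126844)
(np.float64(270.7275999303198), np.float64(176.63003743403013))
(np.float64(270.4335960415229), np.float64(174.33703962102103))
```

View pics/w3.png

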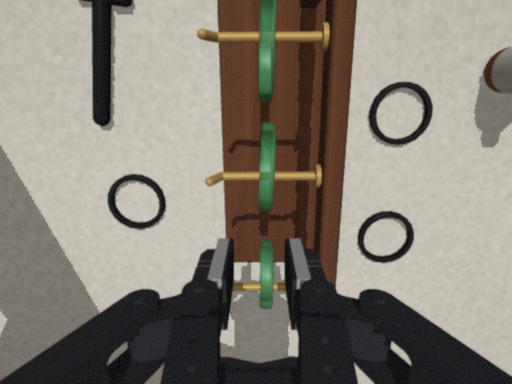

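The medium ring is at u=267 with its wire at v=176. The large ring is at (267,45) and the small one is partly under the fingers. The estimate shifts by 2.4 mm in x and 1.6 mm in y. I'll grasp 20 mm to the -y side of the wire so the pads pass beside it.

```bash
python3 -m inch '[[[-0.003,0.0045,0,0],[0,0,0.03,0],[0,0,0.04,0],[0,0,0.02,0],[0,0,0.01,0],[0,0,0,0]]]' 0.024; python3 -m inch '[[[0,0,0,0],[0,0,0,0],[0,0,0,0],[0,0,0,0]]]' 0 30
python3 - <<'E'
from h import *
s,im=grab("wrist","w4")
print(to(.5452,-.2275,.158))
E
```

```text
time_s: 8.43
tool_pos: [0.546, -0.2296, 0.3125]
tool_rot: [[-0.044, 0.999, -0.001], [0.999, 0.044, 0.0], [0.0, -0.0, -1.0]]
contact_force: [0.5, -0.3, 0.4]
gripper_width: 0.024
time_s: 8.93
tool_pos: [0.5462, -0.2301, 0.3136]
tool_rot: [[-0.043, 0.999, 0.002], [0.999, 0.043, -0.001], [-0.001, 0.002, -1.0]]
contact_force: [-0.3, 0.2, 3.2]
gripper_width: 0.009
(array([ 0.0028, -0.0011,  0.0009]), 'yaw 2.47', 'grasp', array([ 0.5465, -0.2302,  0.1589]), 'F', array([ 0.7, -0.2,  4.3]), 't', 8.975, 'w', 0.008863528646445604)
```

View pics/w4.png

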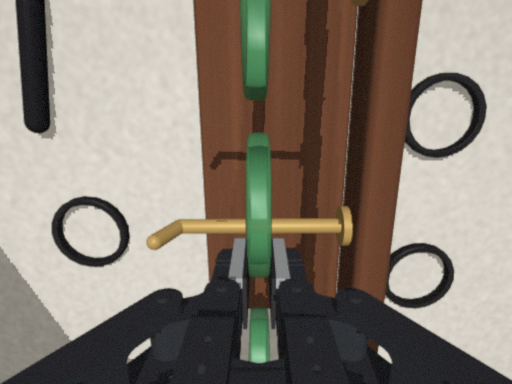

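The pads hold the ring about 22 mm beside the wire, with a width of 9 mm, and clear the wire at v=226. Now I'll lift and draw it off the hook.

```bash
python3 -m inch '[[[0,0,-0.005,0],[0,0,-0.010,0],[0,0,-0.011,0],[0,0,-0.004,0],[0,0,0,0],[0,-0.01,0,0],[0,-0.02,0,0],[0,-0.02,0,0],[0,-0.02,0,0],[0,-0.015,0,0],[0,-0.005,-0.01,0],[0,0,-0.03,0],[0,0,-0.03,0],[0,0,0,0],[0,0,0,0]]]'
python3 - <<'E'
from h import *
s,im=grab("wrist","w5"); _,t=grab("top","top2")
g=green(t); N,L,S,C=cv2.connectedComponentsWithStats(g)
print([(S[i].tolist(),C[i].round(1).tolist()) for i in range(1,N) if S[i,4]>10])
print(to(.5545,.2183,.158))
o=np.zeros((384,800,3),np.uint8); o[:,:400]=im[:,60:460]; o[:,400:]=t[:,60:460]; cv2.imwrite("pics/c5.png",o)
E
```

```text
time_s: 10.85
tool_pos: [0.4558, -0.2337, 0.4126]
tool_rot: [[-0.043, 0.999, 0.0], [0.999, 0.043, -0.0], [-0.0, 0.0, -1.0]]
contact_force: [0.1, -0.3, -1.2]
gripper_width: 0.0091
[([149, 171, 28, 7, 144], [163.2, 174.0]), ([150, 181, 28, 7, 133], [164.1, 184.3]), ([389, 199, 27, 6, 122], [402.0, 201.2]), ([300, 204, 37, 6, 166], [318.1, 206.8]), ([356, 247, 29, 7, 169], [370.3, 250.0])]
(array([0.4469, 0.1188, 0.0993]), 'yaw 2.48', 'grasp', array([ 0.4553, -0.2334,  0.257 ]), 'F', array([-0.1,  0.5, -1.2]), 't', 10.95, 'w', 0.008836157425806918)
```

View pics/c5.png

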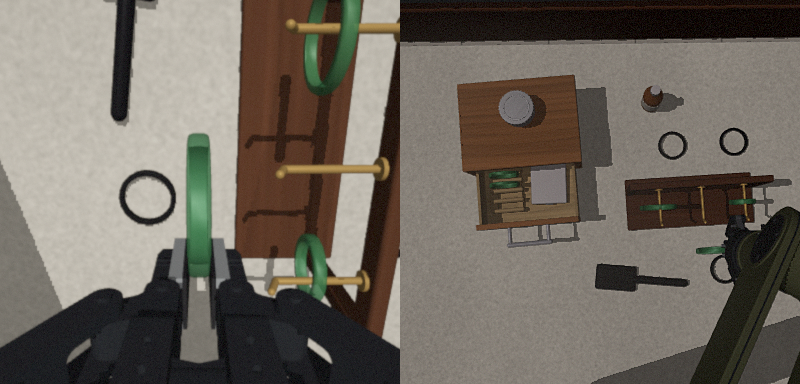

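The ring is off the hook and held firmly at u=260 (full frame), v=133–277. The outer rings haven't moved: (402,201.2) and (318.1,206.8), same as before. Next I'll move over the slot and fit the ring centre in the tool frame.

```bash
python3 -m inch '[[[0.03,0,0,0],[0.05,0,0,0],[0.055,0,0,0],[0.055,0.015,0,0],[0.055,0.025,0,0],[0.055,0.025,0,0],[0.055,0.025,0,-0.8],[0.045,0.02,0,-0.8],[0.025,0.007,0,0],[0,0,0,0],[0,0,0,0]]]'
python3 - <<'E'
from h import *
s,im=grab("wrist","w6"); print(to(.554,.1963,.158))
g=green(im); g[:,:235]=0; g[:,285:]=0
r=np.where((g[:,250:270]>0).any(1))[0]; print(r.min(),r.max()); 
# ring far edge -> xc : tangent distance 34 mm, centre 27 mm below grasp, in tool xz plane
m,E=model("wrist",s); H=viewer.camera_model("wrist")["hand_eye"]
d=H[:3,:3]@np.array([0,-(r.min()-m["cy"])/m["fy"],-1.]); d=d[[0,2]]/np.hypot(d[0],d[2]); o=H[[0,2],3]
for zc in(.1787,.1817,.1847):
    # centre is on the -x side of the ray
    n=np.array([-d[1],d[0]]); n=n if n[0]<0 else -n
    print(zc,o[0]+(0.034-n[1]*(zc-o[1]))/n[0])
crop("w6","c6",160,40,220,180,3.3)
E
```

```text
time_s: 12.32
tool_pos: [0.5527, 0.1958, 0.4116]
tool_rot: [[-0.071, 0.997, -0.002], [0.997, 0.071, -0.001], [-0.001, -0.002, -1.0]]
contact_force: [-0.4, 0.1, -0.5]
gripper_width: 0.0092
(array([0.0011, 0.0019, 0.0992]), 'yaw 4.04', 'grasp', array([0.5524, 0.1952, 0.2572]), 'F', array([-0.9,  0.7, -0.3]), 't', 12.375, 'w', 0.008805353629329899)
134 276
0.1787 0.02205155244870132
0.1817 0.021635173406180375
0.1847 0.021218794363659428
```

View pics/c6.png

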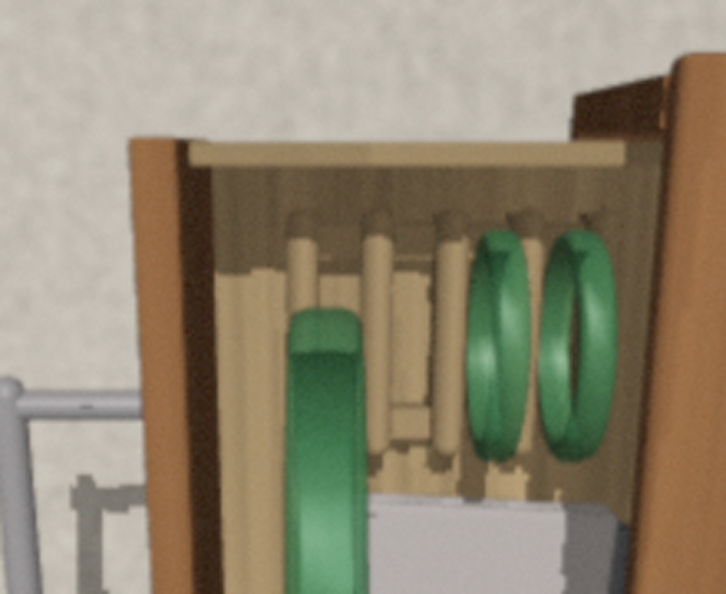

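The slot gap (ribs at crop u=303 and 378) is centred at 340, and the ring plane is at 326. That means a shift of about +4.3 mm along tool y, and the yaw already matches. I'll get the along-slot position and the height from the kept bangles' tangents.

```bash
python3 - <<'E'
from h import *
im=cv2.imread("pics/w6.png"); g=green(im); N,L,S,C=cv2.connectedComponentsWithStats(g)
m=viewer.camera_model("wrist"); H=m["hand_eye"]
def dirv(v):
    d=H[:3,:3]@np.array([0,-(v-m["cy"])/m["fy"],-1.]); d=d[[0,2]]; return d/np.linalg.norm(d)
o=H[[0,2],3]
for i in range(1,N):
    if S[i,4]<100: continue
    x,y,w,h=S[i,:4]; a,b=dirv(y-.3),dirv(y+h-.7)
    bis=(a+b)/np.linalg.norm(a+b); al=np.arccos(a@b)/2; c=o+bis*.034/np.sin(al); print(S[i],"centre tool x,z",c.round(4))
im=cv2.imread("pics/w6.png")
row=cv2.cvtColor(im,cv2.COLOR_BGR2GRAY)[118:126].mean(0); print(row[240:300].round(0).tolist())
E
```

```text
[ 302  110   18   69 1030] centre tool x,z [0.0196 0.3678]
[ 323  110   24   69 1197] centre tool x,z [0.0196 0.3678]
[ 246  134   26  143 3327] centre tool x,z [0.0212 0.1861]
[120.0, 115.0, 116.0, 114.0, 111.0, 112.0, 104.0, 107.0, 118.0, 129.0, 137.0, 143.0, 144.0, 141.0, 134.0, 120.0, 96.0, 99.0, 102.0, 104.0, 101.0, 98.0, 98.0, 101.0, 100.0, 99.0, 97.0, 97.0, 93.0, 89.0, 105.0, 119.0, 130.0, 137.0, 143.0, 145.0, 141.0, 133.0, 118.0, 109.0, 111.0, 111.0, 112.0, 114.0, 112.0, 114.0, 115.0, 109.0, 106.0, 104.0, 87.0, 67.0, 87.0, 107.0, 120.0, 129.0, 138.0, 143.0, 145.0, 141.0]
```

```bash
python3 -m inch '[[[-0.002,0.0045,0.01,0],[0,0,0.03,0],[0,0,0.03,0],[0,0,0.02,0],[0,0,0,0],[0,0,0,0]]]'
python3 - <<'E'
from h import *
s,im=grab("wrist","w7"); print(to(.554,.1963,.158))
g=green(im); N,L,S,C=cv2.connectedComponentsWithStats(g)
m=viewer.camera_model("wrist"); H=m["hand_eye"]
def dirv(v):
    d=H[:3,:3]@np.array([0,-(v-m["cy"])/m["fy"],-1.]); d=d[[0,2]]; return d/np.linalg.norm(d)
o=H[[0,2],3]
for i in range(1,N):
    if S[i,4]<100: continue
    x,y,w,h=S[i,:4]; a,b=dirv(y-.3),dirv(y+h-.7)
    bis=(a+b)/np.linalg.norm(a+b); al=np.arccos(a@b)/2; c=o+bis*.034/np.sin(al); print(S[i],"centre tool x,z",c.round(4))
crop("w7","c7",170,60,200,160,4)
E
```

```text
time_s: 13.12
tool_pos: [0.5581, 0.1941, 0.3232]
tool_rot: [[-0.07, 0.998, 0.001], [0.998, 0.07, 0.0], [0.0, 0.001, -1.0]]
contact_force: [-0.2, -0.0, 0.4]
gripper_width: 0.0092
(array([ 0.0023, -0.0045,  0.011 ]), 'yaw 4.04', 'grasp', array([0.5586, 0.1943, 0.169 ]), 'F', array([0.3, 0.6, 0. ]), 't', 13.175, 'w', 0.009103138646126562)
[ 307  116   65   93 4357] centre tool x,z [0.0217 0.2763]
[ 246  134   26  143 3316] centre tool x,z [0.0212 0.1861]
```

View pics/c7.png

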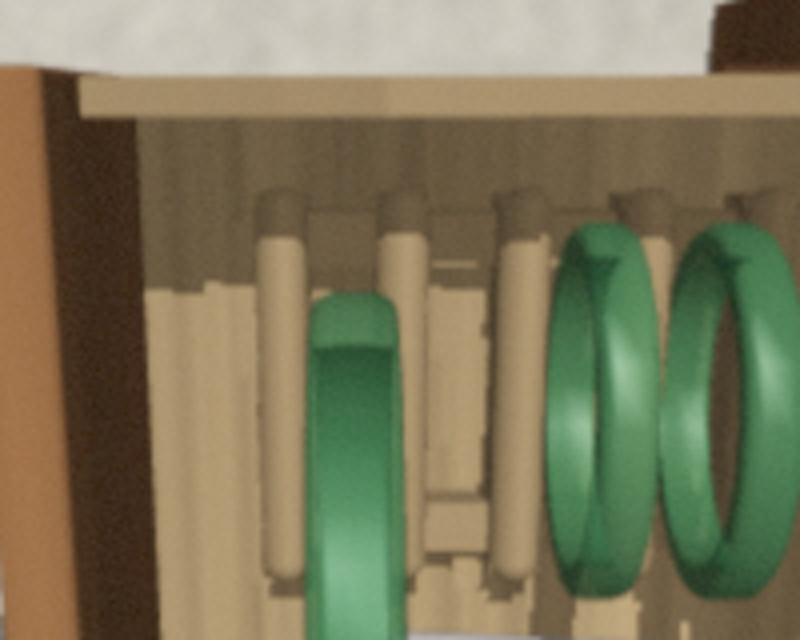

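The kept bangles' centre is at tool x=0.0217 against 0.0212 for the held ring, so the along-slot position is good. Laterally the slot gap centre is at 343 and the ring at 354 (crop px), so I need to go back about 2 mm. I'll correct, descend 50 mm and check numerically.

```bash
python3 -m inch '[[[0.0005,-0.002,0.01,0],[0,0,0.02,0],[0,0,0.015,0],[0,0,0.005,0],[0,0,0,0],[0,0,0,0]]]'
python3 - <<'E'
from h import *
s,im=grab("wrist","w8"); print(to(.554,.1963,.158)); print(s["tool_rot"].round(4).tolist())
G=cv2.cvtColor(im,cv2.COLOR_BGR2GRAY).astype(float)
for a in (100,110,120,126): print(a,G[a:a+6].mean(0)[222:300].astype(int).tolist())
g=green(im); r=np.where(g[150:170].any(0))[0]; r=r[(r>230)&(r<290)]; print(r.min(),r.max())
crop("w8","c8",170,60,200,160,4)
E
```

```text
time_s: 13.92
tool_pos: [0.556, 0.1951, 0.2732]
tool_rot: [[-0.071, 0.997, 0.001], [0.997, 0.071, 0.0], [0.0, 0.001, -1.0]]
contact_force: [0.5, -0.3, -0.4]
gripper_width: 0.009
(array([ 0.0014, -0.002 , -0.0394]), 'yaw 4.08', 'grasp', array([0.5562, 0.1951, 0.1186]), 'F', array([-0.1, -0. , -0.4]), 't', 13.975, 'w', 0.008948521625299227)
[[-0.0711, 0.9975, 0.0011], [0.9975, 0.0711, 0.0003], [0.0002, 0.0011, -1.0]]
100 [97, 94, 95, 92, 94, 96, 100, 104, 105, 106, 105, 106, 106, 104, 104, 104, 104, 104, 105, 104, 102, 101, 100, 98, 98, 97, 96, 96, 96, 96, 98, 96, 96, 94, 92, 92, 93, 95, 96, 94, 93, 93, 93, 94, 96, 95, 95, 97, 98, 99, 98, 99, 96, 96, 92, 91, 91, 90, 90, 91, 92, 96, 98, 99, 98, 97, 96, 96, 98, 98, 98, 98, 98, 100, 99, 100, 100, 98]
110 [98, 94, 94, 94, 93, 95, 98, 101, 102, 105, 103, 102, 103, 102, 98, 99, 100, 100, 100, 101, 101, 99, 99, 96, 95, 95, 95, 95, 97, 96, 96, 96, 96, 93, 91, 92, 93, 95, 96, 96, 93, 94, 94, 95, 95, 95, 94, 94, 95, 96, 96, 94, 92, 93, 92, 90, 90, 91, 92, 92, 93, 96, 97, 101, 97, 96, 96, 97, 98, 99, 99, 98, 100, 100, 100, 100, 100, 99]
120 [100, 98, 97, 95, 95, 96, 99, 101, 96, 86, 86, 87, 90, 92, 96, 97, 102, 103, 104, 102, 100, 100, 97, 94, 90, 87, 93, 98, 99, 98, 99, 98, 99, 97, 98, 99, 97, 98, 100, 97, 98, 97, 98, 98, 98, 96, 86, 80, 83, 87, 89, 91, 94, 97, 99, 101, 103, 104, 102, 101, 98, 97, 97, 97, 96, 96, 96, 96, 95, 96, 96, 95, 96, 95, 95, 95, 95, 96]
126 [100, 98, 98, 99, 100, 101, 101, 102, 100, 94, 95, 105, 112, 117, 127, 134, 136, 133, 133, 128, 127, 117, 111, 103, 93, 90, 99, 102, 103, 103, 102, 103, 102, 102, 103, 102, 102, 102, 102, 100, 102, 102, 100, 103, 101, 99, 88, 91, 104, 113, 120, 126, 134, 142, 147, 149, 147, 141, 137, 133, 124, 115, 101, 98, 100, 100, 102, 99, 101, 99, 100, 100, 99, 99, 100, 100, 100, 99]
247 269
```

The rib edges are at u=246.5 and 268.5, so the gap centre is 257.5. The ring is at 258, aligned to about 0.3 mm. Now I'll lower it, watching the force.

```bash
python3 -m inch '[[[0,0,0.01,0],[0,0,0.012,0],[0,0,0.006,0],[0,0,0.002,0],[0,0,0,0]]]'; python3 -m inch '[[[0,0,0.002,0],[0,0,0.002,0],[0,0,0,0]]]'; python3 -m inch '[[[0,0,0.0015,0],[0,0,0.0015,0],[0,0,0,0]]]'
```

```text
time_s: 14.6
tool_pos: [0.5557, 0.1949, 0.2424]
tool_rot: [[-0.071, 0.997, -0.0], [0.997, 0.071, -0.0], [-0.0, -0.0, -1.0]]
contact_force: [1.0, 1.0, 0.4]
gripper_width: 0.009
time_s: 14.98
tool_pos: [0.5556, 0.1949, 0.2386]
tool_rot: [[-0.071, 0.997, -0.0], [0.997, 0.071, -0.0], [-0.0, -0.0, -1.0]]
contact_force: [-0.1, -0.6, -0.6]
gripper_width: 0.009
time_s: 15.35
tool_pos: [0.5561, 0.1948, 0.2368]
tool_rot: [[-0.071, 0.997, 0.002], [0.997, 0.071, 0.0], [-0.0, 0.002, -1.0]]
contact_force: [-0.9, -1.5, 6.4]
gripper_width: 0.0087
```

Contact reads 6.4 N. I'll check that the held ring sits at the same height as the kept ones, since in the wrist view their row extents must match.

```bash
python3 - <<'E'
from h import *
s,im=grab("wrist","w9"); print(to(.554,.1963,.158))
g=green(im); N,L,S,C=cv2.connectedComponentsWithStats(g)
print([S[i].tolist() for i in range(1,N) if S[i,4]>60])
crop("w9","c9",190,50,240,200,3.2)
E
```

```text
(array([ 0.0017, -0.0021, -0.0759]), 'yaw 4.08', 'grasp', array([0.5564, 0.1948, 0.0821]), 'F', array([-0.6, -1.2,  6.3]), 't', 15.4, 'w', 0.00918798040182605)
[[246, 133, 26, 144, 3418], [331, 134, 118, 143, 10596]]
```

View pics/c9.png

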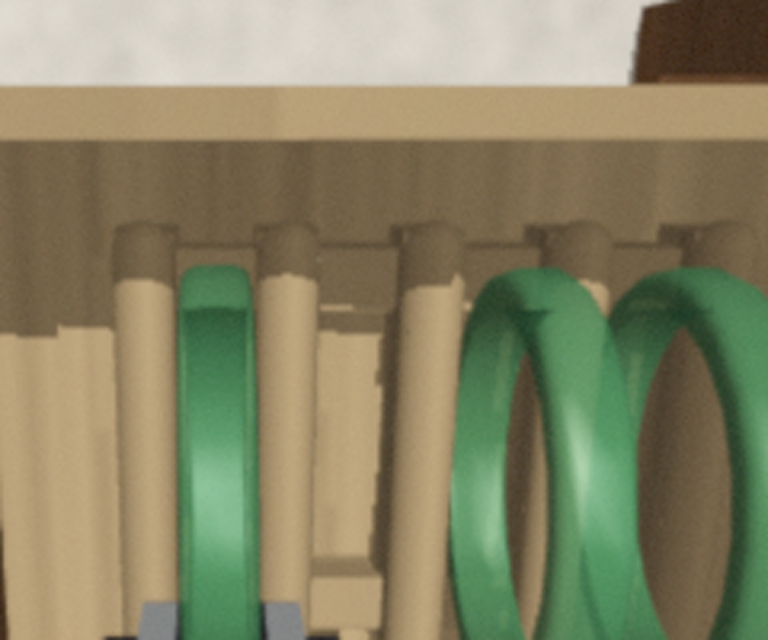

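The held ring spans v=133–277 and the kept ones 134–277, so it's at the same height. It sits between the ribs (crop u=180–258), bottomed in the slot. I'll release, retreat straight up and look.

```bash
python3 -m inch '[[[0,0,-0.001,0],[0,0,0,0]]]'; python3 -m inch '[[[0,0,0,0],[0,0,0,0],[0,0,0,0]]]' 0.022; python3 -m inch '[[[0,0,-0.01,0],[0,0,-0.02,0],[0,0,-0.04,0],[0,0,-0.05,0],[0,0,-0.04,0],[0,0,0,0],[0,0,0,0]]]' 0.022
python3 - <<'E'
from h import *
s,im=grab("wrist","w10")
hx=np.array([.4672,.1585]); print(to(*hx,.088))
g=green(im); N,L,S,C=cv2.connectedComponentsWithStats(g)
print([S[i].tolist() for i in range(1,N) if S[i,4]>60])
E
```

```text
time_s: 15.65
tool_pos: [0.5559, 0.1949, 0.2372]
tool_rot: [[-0.071, 0.997, 0.001], [0.997, 0.071, 0.0], [-0.0, 0.001, -1.0]]
contact_force: [0.3, -1.2, 4.4]
gripper_width: 0.0094
time_s: 16.02
tool_pos: [0.5555, 0.195, 0.2363]
tool_rot: [[-0.071, 0.997, -0.001], [0.997, 0.071, -0.0], [-0.0, -0.001, -1.0]]
contact_force: [-0.7, 0.2, 0.5]
gripper_width: 0.0222
time_s: 16.9
tool_pos: [0.5552, 0.1948, 0.3967]
tool_rot: [[-0.071, 0.997, -0.0], [0.997, 0.071, -0.0], [-0.0, -0.0, -1.0]]
contact_force: [-0.4, -0.9, -0.0]
gripper_width: 0.0218
(array([-0.0298, -0.0895,  0.1533]), 'yaw 4.08', 'grasp', array([0.5547, 0.1947, 0.2411]), 'F', array([0.9, 0.5, 0. ]), 't', 16.95, 'w', 0.02204779042989792)
[[254, 110, 12, 73, 723], [300, 110, 20, 72, 1132], [323, 110, 24, 72, 1303]]
```

The ring stands by itself, its rows matching the kept ones (110–182). Back to the handle to push the drawer shut.

```bash
python3 -m inch '[[[-0.015,-0.045,0,0],[-0.015,-0.0445,0,0],[0,0,0.04,0],[0,0,0.05,0],[0,0,0.04,0],[0,0,0.022,0],[0,0,0,0]]]' 0.03; python3 -m inch '[[[0,0,0,0],[0,0,0,0],[0,0,0,0],[0,0,0,0]]]' 0 40; python3 -m inch '[[[0,0.003,0,0],[0,0.008,0,0],[0,0.011,0,0],[0,0.013,0,0],[0,0.013,0,0],[0,0.013,0,0],[0,0.013,0,0],[0,0.013,0,0],[0,0.013,0,0],[0,0.011,0,0],[0,0.008,0,0],[0,0.004,0,0],[0,0.002,0,0],[0,0,0,0],[0,0,0,0]]]'
python3 - <<'E'
from h import *
print(to(.5958,.168,.088))
E
```

```text
time_s: 17.82
tool_pos: [0.4669, 0.1582, 0.2418]
tool_rot: [[-0.071, 0.997, -0.008], [0.997, 0.071, -0.002], [-0.001, -0.008, -1.0]]
contact_force: [-1.0, -1.1, -0.1]
gripper_width: 0.0297
time_s: 18.32
tool_pos: [0.4686, 0.1587, 0.245]
tool_rot: [[-0.071, 0.997, 0.001], [0.997, 0.071, 0.0], [0.0, 0.001, -1.0]]
contact_force: [0.6, 0.6, -4.4]
gripper_width: 0.0082
time_s: 20.2
tool_pos: [0.5936, 0.1676, 0.2449]
tool_rot: [[-0.071, 0.997, 0.002], [0.997, 0.071, 0.0], [0.0, 0.002, -1.0]]
contact_force: [0.2, 1.0, 4.0]
gripper_width: 0.0084
(array([0.0002, 0.0019, 0.0023]), 'yaw 4.08', 'grasp', array([0.5939, 0.1677, 0.0902]), 'F', array([0.2, 1. , 4. ]), 't', 20.2, 'w', 0.00842126671726526)
```

Nearly shut. I'll finish in small steps until the stop pushes back.

```bash
python3 -m inch '[[[0,0.001,0,0],[0,0.001,0,0],[0,0,0,0],[0,0,0,0]]]';  python3 -m inch '[[[0,0.001,0,0],[0,0.001,0,0],[0,0,0,0],[0,0,0,0]]]'
```

```text
time_s: 20.7
tool_pos: [0.595, 0.1677, 0.2449]
tool_rot: [[-0.071, 0.997, -0.0], [0.997, 0.071, 0.0], [0.0, -0.0, -1.0]]
contact_force: [-1.1, -0.1, 6.0]
gripper_width: 0.0085
time_s: 21.2
tool_pos: [0.5959, 0.1678, 0.2449]
tool_rot: [[-0.071, 0.997, -0.003], [0.997, 0.071, -0.0], [-0.0, -0.003, -1.0]]
contact_force: [-4.5, 0.8, 8.2]
gripper_width: 0.0085
```

```bash
python3 -m inch '[[[0,0.001,0,0],[0,0.001,0,0],[0,0,0,0],[0,0,0,0]]]';  python3 -m inch '[[[0,0.001,0,0],[0,0.001,0,0],[0,0,0,0],[0,0,0,0]]]'
```

```text
time_s: 21.7
tool_pos: [0.5965, 0.1679, 0.2449]
tool_rot: [[-0.071, 0.997, -0.007], [0.997, 0.071, -0.001], [-0.0, -0.007, -1.0]]
contact_force: [-7.2, 0.7, 10.9]
gripper_width: 0.0088
time_s: 22.2
tool_pos: [0.5971, 0.1679, 0.2448]
tool_rot: [[-0.071, 0.997, -0.01], [0.997, 0.071, -0.001], [-0.0, -0.01, -1.0]]
contact_force: [-12.8, 0.6, 15.2]
gripper_width: 0.0084
```

The push-back has risen to 13 N with no further travel, so the drawer is at its stop. I'll ease off, release, lift and verify.

```bash
python3 -m inch '[[[0,-0.002,0,0],[0,0,0,0]]]'; python3 -m inch '[[[0,0,0,0],[0,0,0,0],[0,0,0,0]]]' 0.03; python3 -m inch '[[[0,0,-0.02,0],[0,0,-0.05,0],[0,0,-0.05,0],[0,0,-0.04,0],[-0.04,-0.04,0,0],[-0.06,-0.03,0,0],[-0.06,-0.03,0,0],[-0.05,-0.03,0,0],[0,0,0,0],[0,0,0,0]]]'
python3 - <<'E'
from h import *
a=cv2.imread("pics/top0.png"); s,t=grab("top","top3"); _,sc=grab("scene","sc3")
g=green(t); N,L,S,C=cv2.connectedComponentsWithStats(g)
print([(S[i].tolist(),C[i].round(1).tolist()) for i in range(1,N) if S[i,4]>10])
G=[cv2.cvtColor(i[178:194,172:200],cv2.COLOR_BGR2GRAY).astype(float).mean(1).round(0).tolist() for i in (a,t)]; print(*G,sep="\n")
o=np.zeros((384,800,3),np.uint8); o[:,:400]=t[:,60:460]; o[:,400:]=sc[:,80:480]; cv2.imwrite("pics/c10.png",o)
E
```

```text
time_s: 22.45
tool_pos: [0.5965, 0.1679, 0.2449]
tool_rot: [[-0.071, 0.997, -0.006], [0.997, 0.071, -0.001], [-0.0, -0.006, -1.0]]
contact_force: [-7.9, 0.2, 12.7]
gripper_width: 0.0084
time_s: 22.82
tool_pos: [0.5951, 0.1676, 0.2441]
tool_rot: [[-0.071, 0.997, -0.011], [0.997, 0.071, -0.002], [-0.001, -0.011, -1.0]]
contact_force: [-12.7, -0.6, 11.1]
gripper_width: 0.0303
time_s: 24.08
tool_pos: [0.4883, -0.0425, 0.4045]
tool_rot: [[-0.07, 0.998, 0.001], [0.998, 0.07, 0.0], [0.0, 0.001, -1.0]]
contact_force: [0.1, 0.0, 0.1]
gripper_width: 0.0298
[([389, 199, 27, 6, 124], [402.1, 201.1]), ([312, 204, 25, 5, 69], [327.2, 205.7])]
[109.0, 108.0, 111.0, 111.0, 100.0, 88.0, 86.0, 88.0, 76.0, 77.0, 95.0, 110.0, 119.0, 117.0, 118.0, 119.0]
[121.0, 122.0, 123.0, 124.0, 112.0, 98.0, 96.0, 98.0, 85.0, 88.0, 106.0, 123.0, 133.0, 132.0, 132.0, 132.0]
```

View pics/c10.png

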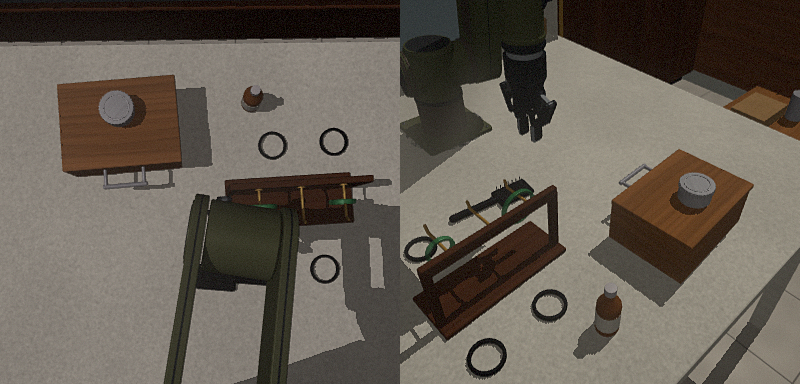

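The handle's row profile in the top view matches the start image, so the drawer is shut. The middle hook is empty, the small and large bangles still hang, and the robot is clear. Handing in.

```bash
python3 -c "
from cell import finish_job
print(finish_job())"
```

```text
the job is handed in; nothing more can be done
None
```

The job is done and handed in at about 24 s. I pulled the drawer about 128 mm open, then lifted the medium bangle (middle hook, measured 67.8 mm across) up and off its hook. I lowered it into the empty slot until it touched (about 6 N), released it, and pushed the drawer shut by its handle.

**Last checks:**
- **Placing:** before the drawer was shut, the placed bangle stood on its own between the ribs. It was at the same height and along-slot position as the two kept ones, to about 1 px.
- **Drawer:** pushing further met about 13 N with no more travel. The handle's position in the top picture matches the start to within about 1 mm. I could not see inside the drawer once it was shut.
- **Other bangles:** the small one is at its original pixel position. The large one is still hanging, but the arm partly hid it in the last top view, so I confirmed it from the scene camera only.
- **Other objects:** the tin and bottle look undisturbed in the last pictures. I compared the black rings and the brush only by eye, and the arm partly hid the brush from above. The mirror was last seen in place while the drawer was open.

**One oddity:** when I let go of the handle the wrist read about 13 N. This was probably a finger resting against the drawer front and pushing it shut. The reading returned to zero once the arm moved away.

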